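# Close a spoked-wheel clamp on a copper half-round and lock it

## Task

Clamp the copper half-round in the fixture: with a finger, push a spoke of the handwheel round clockwise (seen from above) until the vee jaw has pressed the half-round fully flat against the fence and is snug on it, then push the lock lever in until it rests against its stop pin, and leave everything clear. The half-round is freshly glued, so move it only with the jaw: do not touch it, do not push the jaw itself, and leave the other things on the fixture and the table where they are.

Things in the scene. Friction and masses are not known exactly. Their poses are not given: they have to be found in the camera images.
- fixture: Fixed clamping fixture, origin on the table under its centre; +y = clamping direction, z up. MDF baseboard 230 x 430, top at z=18. At x=0, along y: grey gearbox, 70 wide, y -190 to -40, top z=62, wheel over it at y=-130; jaw on its rod; half-round; aluminium fence, 130 wide, top z=83, clamping face at y=+165. Lock lever's post at x=+60, y=0.
- handwheel (a joint): Handwheel angle (rad), grows clockwise seen from above. Range 0 to 3.4, starts 0 to 0.6. Stays where left; turning takes 0.15 N m, more once the jaw pushes. Each rad drives the jaw 18 mm towards the fence. With the half-round flat on the fence and the jaw snug it stands at about 2.78 and goes no farther.
- wheel_hub (a point): Centre of the handwheel on its upright axis, at the spokes' mid-height (95 above the table). Hub 48 across, its top 12 above this point. Four level steel spokes, round bars 10 thick, 90 degrees apart, each ending in a black ball 18 across centred 85 from the axis. 28 free between spokes' underside and gearbox top.
- spoke_tip (a point): Centre of the ball at the end of one of the four spokes, 85 from the hub's axis.
- jaw: Aluminium vee jaw, 84 wide, 52 high, driven along the fixture's y (at x=0) by the wheel. Origin: where the two vee faces meet, at the baseboard's top; the vee opens towards the fence, 120 degrees wide. Fixture y of the origin: 63 with the wheel at 0, about 113 when snug on the seated half-round.
- workpiece: Loose copper-clad half-round standing on the baseboard between jaw and fence: half-disc of radius 45, 60 high, about 0.35 kg. Origin: middle of the flat face's lower edge; +y points out of the flat face to the fence, the round side looks to the jaw. Starts 10 to 30 short of the fence, up to 6 off-centre, slightly skewed.
- lock_lever (a joint): Lock lever angle (rad): 0 = locked, parallel to the fixture's +y, against its stop pin; grows clockwise seen from above as its free end swings out to the fixture's +x. Range 0 to 1.35, starts 0.8 to 1.25. Stays where left; turning takes 0.08 N m.
- lever_pivot (a point): On the upright pivot axis of the lock lever, at mid-height of the lever bar (68 above the table, 50 above the baseboard). Pivot cap 26 across.
- lever_tip (a point): Centre of the black ball, 18 across, at the free end of the lock lever, 72 from the pivot. The lever is a flat steel bar 11 wide and 10 high. The stop pin stands on the jaw's side of the lever; the lever's outer side (fixture +x) is free.
- tape_roll: roll of yellow tape lying flat on the baseboard, 52 across, 22 high. Leave it where it is.
- small_half: small copper half-round standing on the baseboard, 48 wide, 40 high. Leave it where it is.
- sanding_block: cork sanding block on the baseboard, 30 x 70 x 25. Leave it where it is.
- drilled_plate: black steel plate with six holes on the table, 70 x 120 x 20. Leave it where it is.
- copper_collar: thin copper ring on the table, 110 across, 35 high. Leave it where it is.
- screwdriver: screwdriver lying on the table. Leave it where it is.

How it is judged (in metres and radians):
On the way, in this order (a step that is already met when the one before it is completed fails the run):
1. the jaw has pressed the half-round flat on the fence and is snug on it (y of workpiece in the frame of fixture above 0.162 m and angle between the y axis of workpiece and the y axis of fixture, either way round below 0.05 rad and y of jaw in the frame of fixture above 0.11 m), for 0.2 s.
2. the lock lever is pushed in to its stop (value of joint lock_lever below 0.08 rad), for 0.2 s.
At the end, for the whole second after the job is handed in: The half-round stands upright and still, its flat face within 3 mm of the fence and square to it within 0.05 rad, the jaw within 3 mm of its snug position, and the lock lever within 0.08 rad of its stop (all of step 1 and value of joint lock_lever below 0.08 rad and angle between workpiece's own z axis and vertical below 0.05 rad and linear speed of workpiece below 0.01 m/s); the robot touches nothing.
It fails at once if the robot touches the half-round (contact force between any of the fingers, the arm and workpiece above 1 N).
It fails at once if the robot pushes on the jaw itself (contact force between any of the fingers, the arm and jaw above 1 N).
It fails at once if the half-round is lifted or tipped (z of workpiece in the frame of fixture above 0.028 m or angle between workpiece's own z axis and vertical above 0.25 rad).
It fails at once if another thing on the fixture or table is moved by more than 25 mm (distance of any of tape_roll, small_half, sanding_block, drilled_plate, copper_collar, screwdriver from where it was at the start of the episode above 0.025 m).
It also fails if it takes over 61 s, if anything falls off the work surface, if the arm or the gripper's body presses on something with over 40 N, if the wrist force passes 120 N, or if a joint passes its speed limit or range.

## Robot

A 6-joint arm with a two-finger parallel gripper is mounted at the origin on the work surface. World frame = base frame: x ahead of the robot, y to its left, z up, the work surface at z = 0. Lengths are in mm, angles in rad, forces in N, time in s.
With the tool pointing down it reaches from about 400 to 925 mm from the base axis. Payload 12.5 kg.
Tool frame: the origin (TCP) lies at the very end of the fingers, on their centre line; the grasp point (between the pads) lies 19 mm behind it (env.grip_point_offset is the distance from the TCP to the grasp point, in mm); z points along the fingers, y is the direction in which the jaws open and shut (so a half turn about z gives the same grasp; the last joint's range is limited). The gripper opens to 95 mm and grips with 3 to 60 N. Pads are 20 mm wide; open, the fingers measure 119 mm over their backs; the gripper's body (75 mm by 180 mm) begins 59 mm behind the grasp point.
Start: joints at [1.154, 0.491, 1.559, -0, 1.092, -0.106], TCP at [191.122, 595.082, 181.461] pointing down, gripper open.
Joint ranges: [-3.1, 3.1], [-0.84, 2.19], [0.05, 2.79], [-1.13, 4.28], [0.06, 2.93], [-2.69, 2.69]. Speed limits (rad/s): [2.22, 2.22, 2.79, 3.14, 3.14, 3.14].

## Interface

Orientations are given as [roll, pitch, yaw] about the fixed x, y, z axes, in that order (R = Rz(yaw) Ry(pitch) Rx(roll)).
In Python, from cell import env gives the robot as it stands.
- The arm moves only by the tool drive_tool, never from a script. Its argument "commands" is a list of rows, each an object of numbers: "dx", "dy", "dz": the shift along the world's x, y, z in mm; "yaw": the turn about the world's z in degrees. In form: [{"dx": .., "dy": .., "dz": .., "yaw": ..}, ...]. A call has 1 to 5 rows; each row shifts and turns the commanded pose from where the row before left it; what a row does not reach is not made up. A row lasts 1/12 s, in which the tool goes at most 41.7 mm and 7.16 degrees, less where a joint would pass 70% of its speed; a pose out of reach is approached as far as the arm can. A call with a gripper value outside its range is refused whole. "grip" is the opening, from 0 (shut) to 1 (fully open), set as the call begins (left out, the last holds). The fingers move at their own pace and stop on an object; the grip force is fixed at half the most. Time passes only in rows, so rows that do not move let the fingers close. It gives the time, the measured TCP pose, the force and the opening at its end, in the units of the state.
- env.state(): the state, without advancing time (a new reading comes with each control period).
- env.read_camera(name): name is "scene" or "top" or "wrist"; returns the picture (400x640x3 uint8, red, green, blue); there is no depth.
- env.calibration(name): a dict with "intrinsics" (3x3 intrinsics, pixels), "dist_coeffs" ([k1, k2, p1, p2, k3] as OpenCV has them; the pictures are not rectified), "rvec" (rotation vector, rad) and "tvec" (3), from world to camera coordinates, as OpenCV has them. Camera axes: x right, y down, z forward; pixel columns grow to the right and rows downward; lengths in mm; the calibration is good to about 2 mm. A picture is of the moment at which its call begins: read the wrist's pose just before it. calibration takes no time and is no camera call; for the wrist camera it gives the pose at the moment of the call.
- env.job_done(): hands the job in, once; it reports no verdict.
Trained networks look in the newest picture that a camera, given by its name, has taken for a name from the list of things; names that differ only in an ending like _2 or _b are one class to them, and where a whole thing is asked for, a point or a joint stands for the part that bears it (a point fixed in the world has none). Each returns a list of dicts, best first, with "conf" (0 to 1); they miss things now and then, are a little off and sometimes report something else, mostly with a low value. They report only what shows in the picture. A call takes as long as a camera call.
- env.trace(query, camera): "pixels" (400x640 bool, what is visible of it) and "pixel" ([column, row] in pixels, amid what is visible of it).
- env.place_of(query, camera): "pixel" ([column, row] in pixels: a listed point, or the origin of a listed thing).
The state is a dict: "t": time; "joints": joint angles; "qvel": joint speeds; "tau": joint torques, N m; "eef_pos": TCP position; "tcp_rot": TCP orientation; "ft_force": force on the tool from outside, world axes, zero at the start; "moment": the same for the moment, N m; "opening": opening from 0.0 (shut) to 1.0 (fully open).
Only numpy, scipy, OpenCV 4.12 (cv2) and the standard library are available. Lean on these libraries where they do the work, as an engineer would, in place of code of your own. Each camera call takes 0.05 s, during which the arm holds its last target.

## Working session

There is one attempt and no reset: what is moved stays moved. The work goes in short steps, Python scripts to look and compute and a tool call to move; the robot and the scene stay as the last step left them, time stands still between calls to the robot, and variables do not carry over. Pictures are saved under pics/ and viewed, and the job is handed in when it is done.

Besides the shell and the picture viewer there is one more tool, called after "Emit:" as name([rows], argument=value, ...), one row to a line, values as JSON. drive_tool: Moves the arm, as the interface text tells. Its arguments: {"type":"object","properties":{"commands":{"type":"array"},"grip":{"type":"number"}},"required":["commands"]}

```bash
ls; mkdir -p pics; cat > h.py <<'E'
import numpy as np, cv2
from cell import env
def ray(cam,px):
    c=env.calibration(cam);K=np.array(c["intrinsics"]);d=np.array(c["dist_coeffs"])
    R,_=cv2.Rodrigues(np.array(c["rvec"],float));t=np.array(c["tvec"],float).reshape(3)
    u=cv2.undistortPoints(np.array([[px]],float),K,d)[0,0]
    return -R.T@t, R.T@np.array([u[0],u[1],1.])
def at_z(cam,px,z):
    o,v=ray(cam,px);return o+v*(z-o[2])/v[2]
def proj(cam,P):
    c=env.calibration(cam)
    return cv2.projectPoints(np.array(P,float).reshape(-1,3),np.array(c["rvec"],float),np.array(c["tvec"],float),np.array(c["intrinsics"]),np.array(c["dist_coeffs"]))[0].reshape(-1,2)
def save(cam,name):
    im=env.read_camera(cam);cv2.imwrite(f"pics/{name}.png",im[:,:,::-1]);return im
E
python3 - <<'E'
from h import *
for cam in("top","scene"):
    save(cam,cam+"1")
    for q,z in [("wheel_hub",95),("spoke_tip",95),("lever_pivot",68),("lever_tip",68),("workpiece",18),("jaw",18),("fixture",0)]:
        for r in env.place_of(q,cam)[:5]:
            print(cam,q,round(r["conf"],2),np.round(r["pixel"],1),np.round(at_z(cam,r["pixel"],z),1))
print(env.state())
E
```

```text
pics
top wheel_hub 0.63 [362.3 195.4] [547.6 -93.4  95. ]
top spoke_tip 0.94 [370.8 166.7] [ 637.8 -120.    95. ]
top spoke_tip 0.22 [299.9 211.5] [496.2 101.1  95. ]
top lever_pivot 0.72 [302.3 173. ] [619.6  95.6  68. ]
top lever_pivot 0.65 [315.6 187. ] [575.1  53.   68. ]
top lever_tip 0.75 [324.4 228.2] [444.4  24.3  68. ]
top lever_tip 0.53 [301.2 171.7] [623.8  99.2  68. ]
top workpiece 0.83 [278.9 219.5] [471.4 173.2  18. ]
top workpiece 0.38 [297.4 236.9] [415.  112.1  18. ]
top jaw 0.94 [300.7 208.1] [509.2 102.   18. ]
top fixture 0.6 [320.1 206.1] [516.8  38.6   0. ]
scene wheel_hub 0.66 [300.8 248.2] [558.  -95.3  95. ]
scene spoke_tip 0.62 [324.4 271.3] [ 631.3 -116.7   95. ]
scene lever_pivot 0.48 [338.8 217.6] [573.9  39.6  68. ]
scene lever_tip 0.49 [371.3 215.7] [636.2  86.   68. ]
scene workpiece 0.95 [334.9 184.1] [487.2 168.2  18. ]
scene workpiece 0.59 [287.  213.8] [437.7  14.7  18. ]
scene jaw 0.76 [325.  201.3] [497.  101.9  18. ]
scene jaw 0.69 [334.7 181.4] [481.5 176.4  18. ]
scene fixture 0.73 [317.2 227. ] [517.7  31.9   0. ]
{'t': 0.8, 'joints': array([ 1.15440304e+00,  4.90844276e-01,  1.55888198e+00,  5.18173886e-06,
        1.09170118e+00, -1.05607690e-01]), 'qvel': array([-0.00051738,  0.00173412,  0.00071247,  0.00170971, -0.00050096,
       -0.00068947]), 'tau': array([ 1.32855097e-03, -6.12408185e+01, -2.58430517e+01,  6.93828100e-02,
        4.44491557e-02, -1.44522124e-05]), 'eef_pos': array([191.12325148, 595.09262908, 181.50179315]), 'tcp_rot': array([3.14142788e+00, 1.28422844e-05, 2.83080467e+00]), 'ft_force': array([-0.06973133, -0.27388013, -0.13301198]), 'moment': array([-0.01657189, -0.01603569,  0.02275034]), 'opening': 0.9969864591187259}
```

```bash
python3 - <<'E'
import cv2
for n,(a,b,c,d) in {"top1":(100,300,200,460),"scene1":(120,340,200,460)}.items():
    im=cv2.imread(f"pics/{n}.png")[a:b,c:d];cv2.imwrite(f"pics/{n}c.png",cv2.resize(im,None,fx=2.7,fy=2.7,interpolation=cv2.INTER_CUBIC))
E
```

```text
(no output)
```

View pics/top1.png

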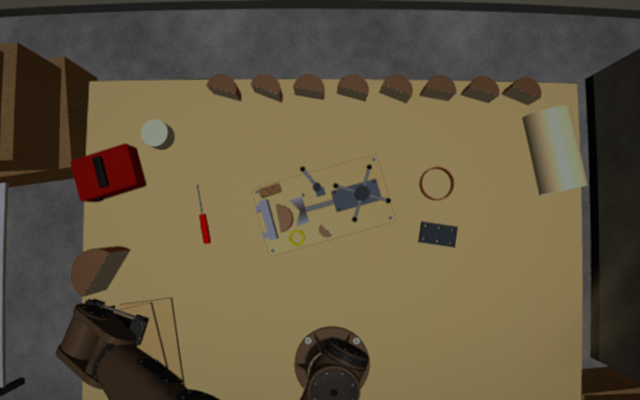

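View pics/top1c.png

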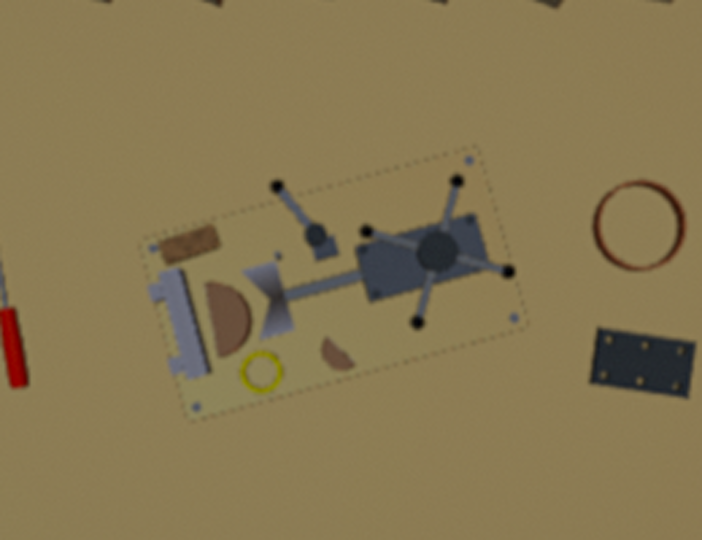

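View pics/scene1c.png

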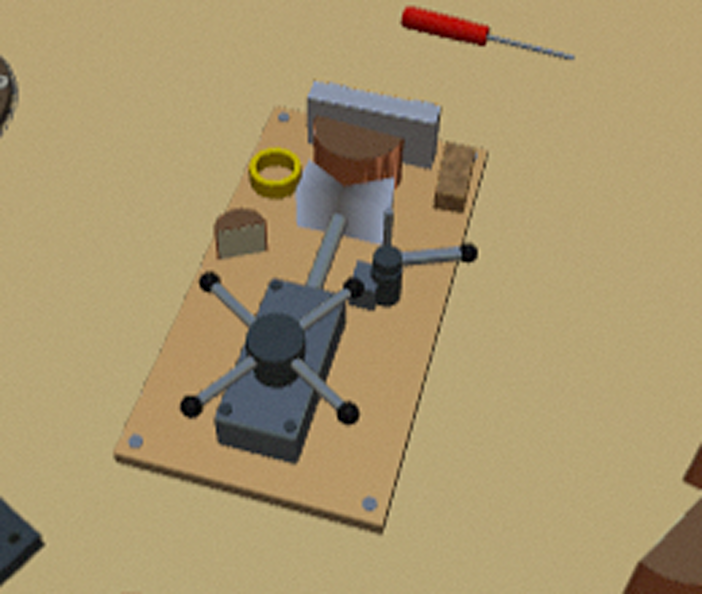

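```bash
python3 - <<'E'
from h import *
from scipy.optimize import least_squares
T=lambda p:np.array([200+p[0]/2.7,100+p[1]/2.7])-0.3
S=lambda p:np.array([200+p[0]/2.7,120+p[1]/2.7])-0.3
# scene crop, top crop, fixture coords
obs=[("top",T((140,240)),(115,215,18)),("top",T((478,146)),(115,-215,18)),("top",T((527,326)),(-115,-215,18)),("top",T((190,420)),(-115,215,18)),
("top",T((437,251)),(0,-130,107)),("scene",S((275,340)),(0,-130,107)),("scene",S((117,456)),(-115,-215,18)),("scene",S((383,528)),(115,-215,18)),("scene",S((487,150)),(115,215,18)),("top",T((316,235)),(60,0,75)),("scene",S((387,258)),(60,0,75))]
def F(p,P):
    c,s=np.cos(p[2]),np.sin(p[2]);P=np.array(P,float)
    return np.array([p[0]+c*P[0]-s*P[1],p[1]+s*P[0]+c*P[1],P[2]])
def res(p): return np.concatenate([proj(c,F(p,P))[0]-px for c,px,P in obs])
r=least_squares(res,[517,36,0.27],x_scale=[1,1,.01],loss="soft_l1");p=r.x
print(p,np.round(res(p).reshape(-1,2),1).tolist())
print("hub",F(p,(0,-130,95)),"piv",F(p,(60,0,68)))
hub=F(p,(0,-130,95))
def loc(w): 
    d=w[:2]-p[:2];c,s=np.cos(p[2]),np.sin(p[2]);return np.array([c*d[0]+s*d[1],-s*d[0]+c*d[1]])
for cam,G,pts in(("top",T,[(457,181),(508,271),(417,322),(366,231)]),("scene",S,[(209,281),(354,288),(347,412),(190,406)])):
    for q in pts:
        w=at_z(cam,G(q),95);d=w-hub;print(cam,np.round(w),"r",round(np.hypot(*d[:2])),"world ang deg",round(np.degrees(np.arctan2(d[1],d[0])),1))
for cam,G,q in(("top",T,(277,186)),("scene",S,(468,253))):
    l=loc(at_z(cam,G(q),68));print("levertip fix",l,"ang",np.arctan2(l[0]-60,l[1]))
print("jaw", loc(at_z("top",np.array([300.7,208.1]),18)),"jaw notch top",loc(at_z("top",T((277,297)),70)),loc(at_z("scene",np.array([325,201.3]),18)))
E
```

```text
[5.23237749e+02 2.85403332e+01 2.82423516e-01] [[-0.8, -0.4], [-0.5, -1.1], [1.0, -0.7], [-0.6, 0.5], [2.0, -1.3], [-0.6, 0.0], [-2.0, -1.5], [0.2, -1.2], [0.2, -1.0], [1.3, -1.7], [-0.4, 0.2]]
hub [559.46666475 -96.30943913  95.        ] piv [580.86072076  45.26137131  68.        ]
top [ 638. -114.   95.] r 80 world ang deg -12.9
top [ 533. -173.   95.] r 81 world ang deg -108.7
top [474. -68.  95.] r 90 world ang deg 161.7
top [579.  -9.  95.] r 90 world ang deg 77.5
scene [476. -69.  95.] r 88 world ang deg 162.0
scene [582. -10.  95.] r 89 world ang deg 75.5
scene [ 639. -114.   95.] r 82 world ang deg -12.8
scene [ 535. -174.   95.] r 82 world ang deg -107.5
levertip fix [124.88160783  33.77921541] ang 1.0907824208659533
levertip fix [127.01372582  31.73222244] ang 1.128557656216531
jaw [ 7.01471504 74.48293295] jaw notch top [-1.397052   69.28489829] [-4.7384431  77.78060487]
```

Emit:
drive_tool([
  {"dx": 18,"dy": -34},
  {"dx": 18,"dy": -34},
  {"dx": 18,"dy": -34},
  {"dx": 18,"dy": -34},
  {"dx": 18,"dy": -34},
], grip=0)

```text
invalid input
```

Emit:
drive_tool([
  {"dx": 18,"dy": -34},
  {"dx": 18,"dy": -34},
  {"dx": 18,"dy": -34},
  {"dx": 18,"dy": -34},
  {"dx": 18,"dy": -34},
])

```text
invalid input
```

Emit:
drive_tool([
  {"dx": 18,"dy": -34},
  {"dx": 18,"dy": -34},
  {"dx": 18,"dy": -34},
  {"dx": 18,"dy": -34},
  {"dx": 18,"dy": -34},
])

```text
invalid input
```

```bash
python3 -c "
from h import *
s=env.state();print(s['joints'],s['eef_pos'],s['tcp_rot'],s['opening'],s['t'])"
```

```text
[ 1.15440304e+00  4.90844276e-01  1.55888198e+00  5.18173886e-06
  1.09170118e+00 -1.05607690e-01] [191.12325148 595.09262908 181.50179315] [3.14142788e+00 1.28422844e-05 2.83080467e+00] 0.9969864591187259 0.8
```

Probably every key is required.

Emit:
drive_tool([
  {"dx": 18,"dy": -34,"dz": 0,"yaw": 0},
  {"dx": 18,"dy": -34,"dz": 0,"yaw": 0},
  {"dx": 18,"dy": -34,"dz": 0,"yaw": 0},
  {"dx": 18,"dy": -34,"dz": 0,"yaw": 0},
  {"dx": 18,"dy": -34,"dz": 0,"yaw": 0},
], grip=0)

```text
t: 1.22
eef_pos: [281.5, 423.5, 181.5]
tcp_rot: [3.141, 0.0, 2.831]
ft_force: [0.6, 1.1, 0.3]
opening: 0.707
```

Emit:
drive_tool([
  {"dx": 18,"dy": -34,"dz": 0,"yaw": 0},
  {"dx": 18,"dy": -34,"dz": 0,"yaw": 0},
  {"dx": 18,"dy": -34,"dz": 0,"yaw": 0},
  {"dx": 18,"dy": -34,"dz": 0,"yaw": 0},
  {"dx": 18,"dy": -34,"dz": 0,"yaw": 0},
])

```text
t: 1.63
eef_pos: [371.6, 253.4, 181.7]
tcp_rot: [3.141, 0.0, 2.831]
ft_force: [1.3, -0.7, 0.5]
opening: 0.357
```

Emit:
drive_tool([
  {"dx": 18,"dy": -34,"dz": 0,"yaw": 0},
  {"dx": 18,"dy": -34,"dz": 0,"yaw": 0},
  {"dx": 18,"dy": -34,"dz": 0,"yaw": 0},
  {"dx": 18,"dy": -34,"dz": 0,"yaw": 0},
  {"dx": 18,"dy": -34,"dz": 0,"yaw": 0},
])

```text
t: 2.05
eef_pos: [461.7, 83.2, 181.7]
tcp_rot: [3.141, 0.001, 2.831]
ft_force: [0.8, 0.2, 0.9]
opening: 0.024
```

```bash
python3 -c "
from h import *
s=env.state();print(s['joints'],s['eef_pos'],s['tcp_rot'],s['opening'],s['t'])
save('wrist','w1')
for q in ('wheel_hub','spoke_tip','lever_pivot','lever_tip'):
  for r in env.place_of(q,'wrist')[:5]: print(q,round(r['conf'],2),np.round(r['pixel']),np.round(at_z('wrist',r['pixel'],68 if 'lever' in q else 95),1))
"
```

```text
[ 3.72268762e-02  2.69643457e-01  1.92647205e+00  1.28947924e-04
  9.44892854e-01 -1.22271263e+00] [461.71913872  83.17389819 181.70477448] [3.14129508e+00 5.13588427e-04 2.83066025e+00] 0.02382454016550626 2.05
wheel_hub 0.83 [202. 312.] [556.4 -93.6  95. ]
lever_pivot 0.63 [326. 281.] [575.8  55.9  68. ]
```

View pics/w1.png

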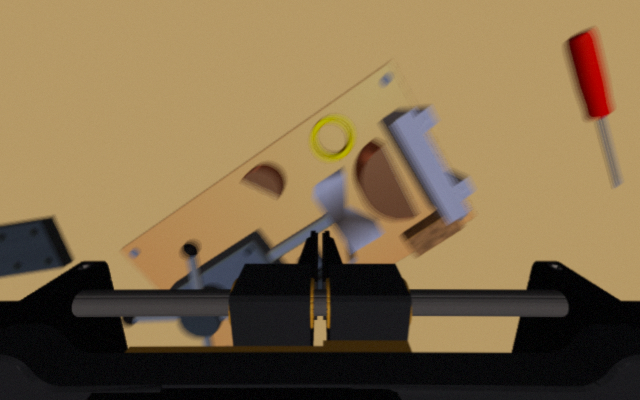

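Emit:
drive_tool([
  {"dx": 16.5,"dy": -31.5,"dz": 0,"yaw": 0},
  {"dx": 16.5,"dy": -31.5,"dz": 0,"yaw": 0},
  {"dx": 16.5,"dy": -31.5,"dz": 0,"yaw": 0},
  {"dx": 16.5,"dy": -31.5,"dz": 0,"yaw": 0},
  {"dx": 0,"dy": 0,"dz": -30,"yaw": 0},
])

```text
t: 2.72
eef_pos: [531.9, -44.0, 155.1]
tcp_rot: [3.141, 0.01, 2.83]
ft_force: [-0.9, 0.2, -0.5]
opening: 0.006
```

Emit:
drive_tool([
  {"dx": 0,"dy": 0,"dz": -25,"yaw": 0},
  {"dx": 0,"dy": 0,"dz": -25,"yaw": 0},
  {"dx": 0,"dy": 0,"dz": -24,"yaw": 0},
  {"dx": 0,"dy": 0,"dz": 0,"yaw": 0},
])

```text
t: 3.05
eef_pos: [524.9, -39.0, 74.1]
tcp_rot: [-3.141, -0.006, 2.833]
ft_force: [-0.2, -0.9, -0.1]
opening: 0.005
```

```bash
python3 - <<'E'
from h import *
im=save('scene','s2');s=env.state();print(s['t'])
cv2.imwrite('pics/s2c.png',cv2.resize(im[120:340,200:460,::-1],None,fx=2.7,fy=2.7,interpolation=cv2.INTER_CUBIC))
E
```

```text
3.1
```

View pics/s2c.png

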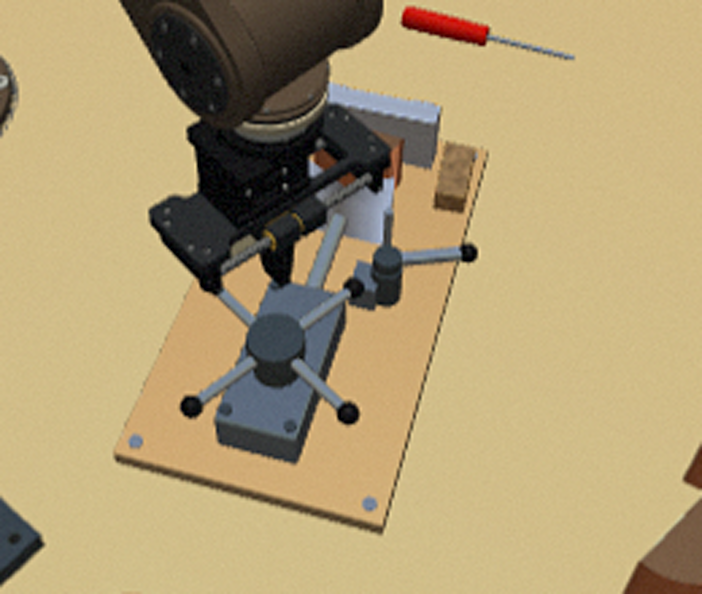

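Emit:
drive_tool([
  {"dx": 14.3,"dy": 6.3,"dz": 0,"yaw": 0},
  {"dx": 7.4,"dy": 1.5,"dz": 0,"yaw": 0},
  {"dx": 7.6,"dy": 0.5,"dz": 0,"yaw": 0},
  {"dx": 7.6,"dy": -0.5,"dz": 0,"yaw": 0},
  {"dx": 7.4,"dy": -1.5,"dz": 0,"yaw": 0},
])

```text
t: 3.52
eef_pos: [572.3, -34.4, 78.3]
tcp_rot: [3.141, 0.001, 2.831]
ft_force: [0.9, -0.6, 0.6]
opening: 0.006
```

Emit:
drive_tool([
  {"dx": 7.2,"dy": -2.4,"dz": 0,"yaw": 0},
  {"dx": 6.8,"dy": -3.4,"dz": 0,"yaw": 0},
  {"dx": 6.3,"dy": -4.2,"dz": 0,"yaw": 0},
  {"dx": 5.7,"dy": -5,"dz": 0,"yaw": 0},
  {"dx": 5,"dy": -5.7,"dz": 0,"yaw": 0},
])

```text
t: 3.93
eef_pos: [602.9, -56.0, 77.4]
tcp_rot: [3.142, -0.0, 2.831]
ft_force: [-0.7, -0.1, 0.1]
opening: 0.005
```

```bash
python3 - <<'E'
from h import *
im=save('scene','s3');s=env.state();print(s['t'],s['eef_pos'],s['ft_force'])
cv2.imwrite('pics/s3c.png',cv2.resize(im[120:340,200:460,::-1],None,fx=2.7,fy=2.7,interpolation=cv2.INTER_CUBIC))
E
```

```text
3.9833 [603.7579259  -56.96856462  77.39775618] [-0.45420677  0.13662351 -0.18736549]
```

View pics/s3c.png

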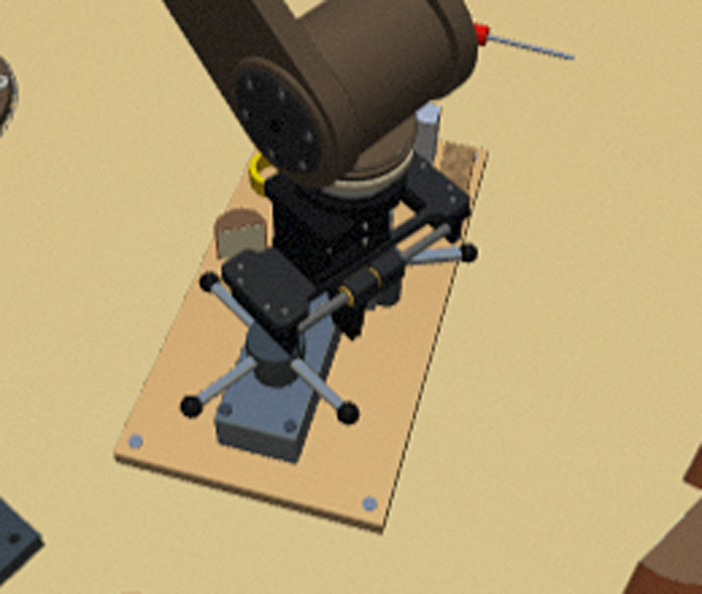

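```bash
python3 - <<'E'
from h import *
s=env.state();p=s['eef_pos']
for cam in('scene','top'):
    print(cam,proj(cam,p),(proj(cam,p)-[200,120])*2.7, proj(cam,[p[0],p[1],150]))
im=save('top','t3');cv2.imwrite('pics/t3c.png',cv2.resize(im[100:300,200:460,::-1],None,fx=2.7,fy=2.7,interpolation=cv2.INTER_CUBIC))
im=save('wrist','w3')
E
```

```text
scene [[328.14371986 249.7529626 ]] [[345.98804361 350.33299902]] [[328.65701692 229.9917624 ]]
top [[350.35164225 177.93240577]] [[405.94943408 156.41749557]] [[351.75913677 175.70915378]]
```

View pics/t3c.png

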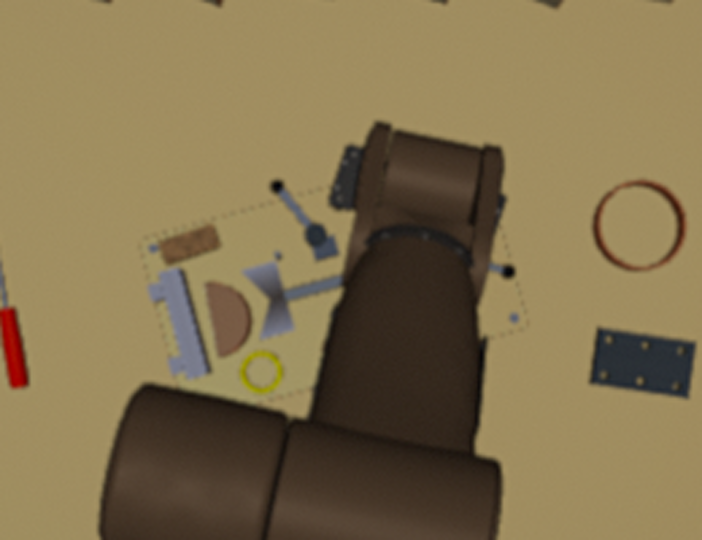

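View pics/w3.png

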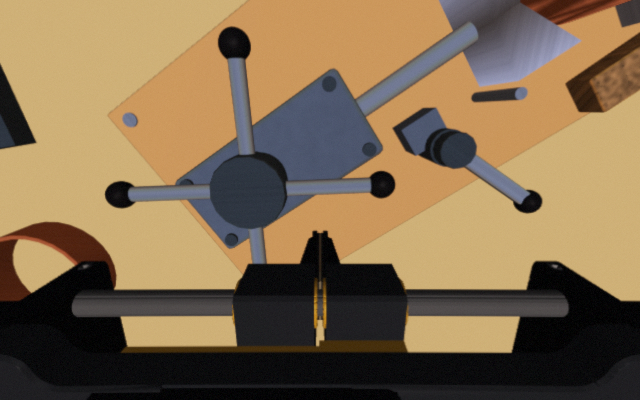

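```bash
python3 - <<'E'
from h import *
s=env.state();p=s['eef_pos'];print(s['t'],p,s['tcp_rot'])
print('wrist tcp proj',proj('wrist',p),'z95',proj('wrist',[p[0],p[1],95]),proj('wrist',[p[0],p[1],115]))
for q,z in(((248,190),107),((382,185),95),((234,44),95),((120,195),95),((527,201),68),((451,148),75)): print(q,at_z('wrist',q,z))
for f in ('s3','s2'):
    im=cv2.imread(f'pics/{f}.png')[190:280,270:370];im=cv2.resize(im,None,fx=6,fy=6,interpolation=cv2.INTER_CUBIC)
    P=p if f=='s3' else np.array([527,-42,77.7])
    for z in(P[2],95,115): 
        u=(proj('scene',[P[0],P[1],z])[0]-[270,190]+.5)*6;cv2.circle(im,tuple(int(v) for v in u),3,(0,0,255),-1)
    cv2.imwrite(f'pics/{f}z.png',im)
E
```

```text
4.0833 [602.49830342 -55.90393279  77.25156297] [ 3.14152434e+00 -2.51703339e-04  2.82994547e+00]
wrist tcp proj [[319.4784216  227.47736184]] z95 [[319.44088033 237.30421753]] [[319.39023739 250.55938481]]
(248, 190) [553.74797216 -86.37114714 107.        ]
(382, 185) [579.53445497  -5.54670506  95.        ]
(234, 44) [473.51106746 -65.52455811  95.        ]
(120, 195) [ 533.39334197 -171.62812969   95.        ]
(527, 201) [633.48564866  99.27908386  68.        ]
(451, 148) [574.57127686  49.24622958  75.        ]
```

View pics/s3z.png

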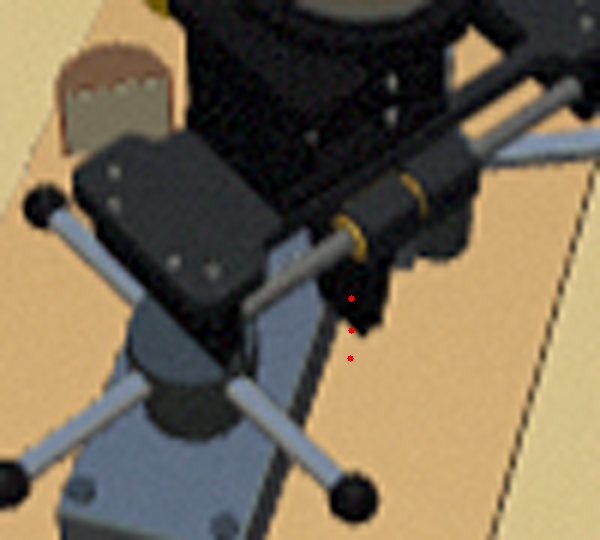

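View pics/s2z.png

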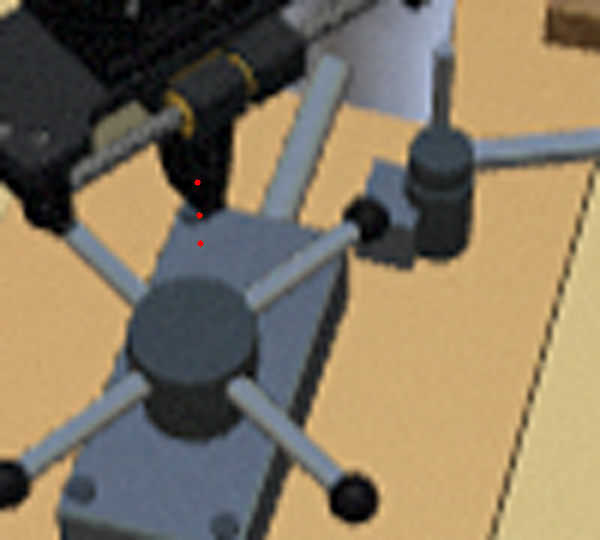

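Emit:
drive_tool([
  {"dx": 0,"dy": 0,"dz": -4,"yaw": 0},
  {"dx": 0,"dy": 0,"dz": -4,"yaw": 0},
  {"dx": 0,"dy": 0,"dz": -3,"yaw": 0},
  {"dx": 0,"dy": 0,"dz": 0,"yaw": 0},
])

```text
t: 4.42
eef_pos: [601.9, -55.0, 65.6]
tcp_rot: [-3.142, -0.001, 2.831]
ft_force: [0.2, -0.4, -0.8]
opening: 0.003
```

```bash
python3 - <<'E'
from h import *
s=env.state();p=s['eef_pos'];print(s['t'],p,s['tcp_rot'])
for c,(r0,c0) in(('scene',(190,270)),('wrist',(180,270))):
    P=env.state()['eef_pos'];U=[proj(c,[P[0],P[1],z])[0] for z in(P[2],95,115)]
    im=env.read_camera(c)[r0:r0+90,c0:c0+100,::-1];im=cv2.resize(im,None,fx=6,fy=6,interpolation=cv2.INTER_CUBIC)
    for u in U: 
        u=(u-[c0,r0]+.5)*6;cv2.circle(im,tuple(int(v) for v in u),3,(0,0,255),-1)
    cv2.imwrite(f'pics/{c}4z.png',im)
E
```

```text
4.4167 [601.85774049 -55.04572391  65.59041959] [-3.14153229e+00 -1.36769696e-03  2.83103819e+00]
```

View pics/scene4z.png

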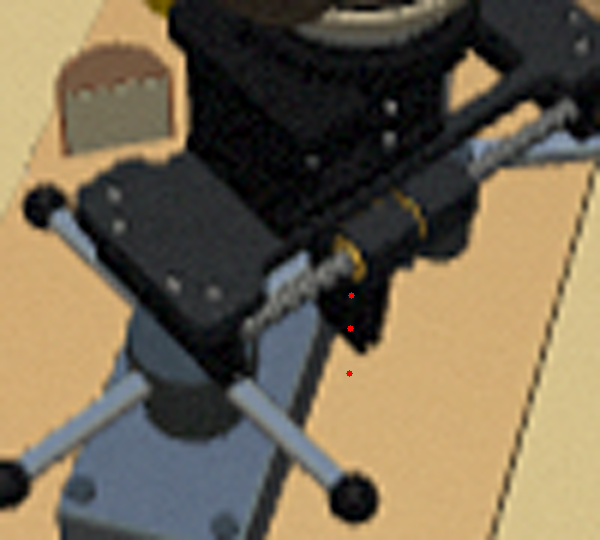

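View pics/wrist4z.png

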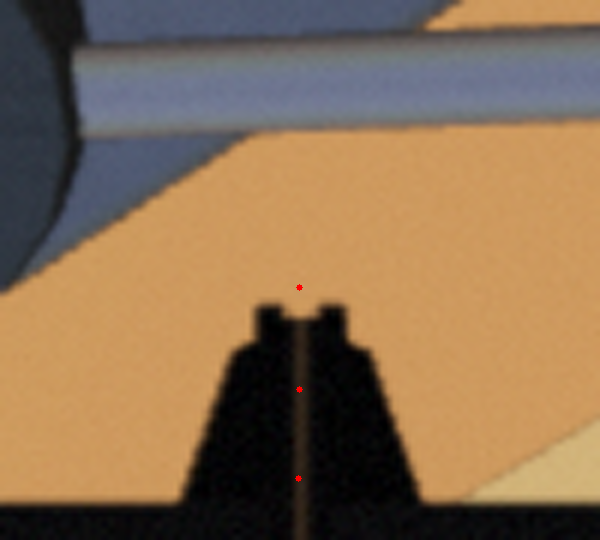

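Emit:
drive_tool([
  {"dx": 0,"dy": 0,"dz": -4,"yaw": 0},
  {"dx": 4.3,"dy": -6.2,"dz": 0,"yaw": 0},
  {"dx": 3.4,"dy": -6.8,"dz": 0,"yaw": 0},
  {"dx": 2.5,"dy": -7.2,"dz": 0,"yaw": 0},
  {"dx": 1.5,"dy": -7.4,"dz": 0,"yaw": 0},
])

```text
t: 4.93
eef_pos: [614.7, -83.9, 62.5]
tcp_rot: [3.142, 0.0, 2.831]
ft_force: [-0.1, 1.5, 0.4]
opening: 0.001
```

Emit:
drive_tool([
  {"dx": 0.5,"dy": -7.5,"dz": 0,"yaw": 0},
  {"dx": -0.5,"dy": -7.5,"dz": 0,"yaw": 0},
])

```text
t: 5.1
eef_pos: [614.1, -98.7, 62.4]
tcp_rot: [3.141, -0.0, 2.83]
ft_force: [-1.2, 4.6, 1.5]
opening: 0.003
```

Emit:
drive_tool([
  {"dx": -1.5,"dy": -7.4,"dz": 0,"yaw": 0},
  {"dx": -2.5,"dy": -7.2,"dz": 0,"yaw": 0},
])

```text
t: 5.27
eef_pos: [609.7, -112.7, 62.4]
tcp_rot: [3.141, -0.001, 2.83]
ft_force: [0.3, 5.0, 1.4]
opening: 0.003
```

```bash
python3 - <<'E'
from h import *
s=env.state();p=s['eef_pos'];print(s['t'],p,s['ft_force'],s['moment'])
im=save('wrist','w5')
im=save('scene','s5');cv2.imwrite('pics/s5c.png',cv2.resize(im[120:340,200:460,::-1],None,fx=2.7,fy=2.7,interpolation=cv2.INTER_CUBIC))
E
```

```text
5.2667 [ 609.71011051 -112.71265875   62.42233583] [0.31492336 5.0420272  1.36458674] [ 1.01036641  0.00158192 -0.0273233 ]
```

View pics/s5c.png

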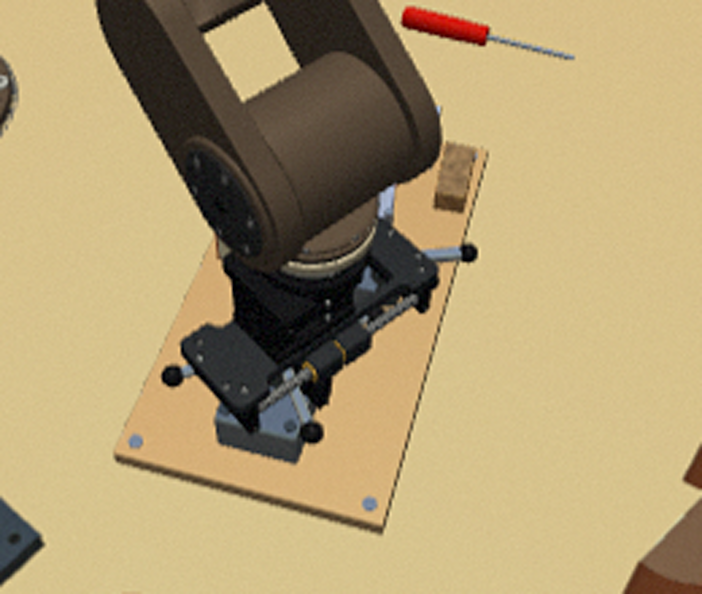

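View pics/w5.png

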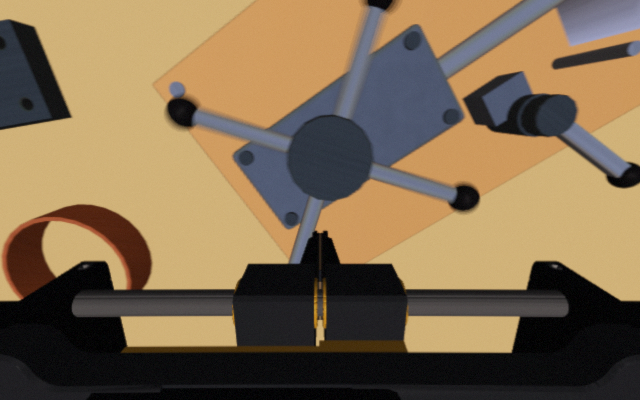

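Emit:
drive_tool([
  {"dx": -3.4,"dy": -6.8,"dz": 0,"yaw": 0},
  {"dx": -4.2,"dy": -6.3,"dz": 0,"yaw": 0},
  {"dx": -5,"dy": -5.7,"dz": 0,"yaw": 0},
  {"dx": -5.7,"dy": -5,"dz": 0,"yaw": 0},
])

```text
t: 5.7
eef_pos: [592.0, -136.4, 62.6]
tcp_rot: [3.141, 0.001, 2.831]
ft_force: [2.7, 3.8, 1.1]
opening: 0.004
```

Emit:
drive_tool([
  {"dx": -6.3,"dy": -4.2,"dz": 0,"yaw": 0},
  {"dx": -6.8,"dy": -3.4,"dz": 0,"yaw": 0},
  {"dx": -7.2,"dy": -2.4,"dz": 0,"yaw": 0},
])

```text
t: 5.95
eef_pos: [571.8, -146.8, 62.8]
tcp_rot: [3.141, 0.002, 2.831]
ft_force: [3.2, 3.7, 1.4]
opening: 0.001
```

```bash
python3 - <<'E'
from h import *
s=env.state();p=s['eef_pos'];print(s['t'],p,s['ft_force'],s['joints'])
im=save('wrist','w6')
im=save('scene','s6');cv2.imwrite('pics/s6c.png',cv2.resize(im[120:340,200:460,::-1],None,fx=2.7,fy=2.7,interpolation=cv2.INTER_CUBIC))
E
```

```text
5.95 [ 571.7915274  -146.80167807   62.80891675] [3.22297223 3.69812989 1.42688715] [-3.63327139e-01  5.82871143e-01  1.76429963e+00  4.06863160e-04
  7.92402058e-01 -1.62350052e+00]
```

View pics/s6c.png

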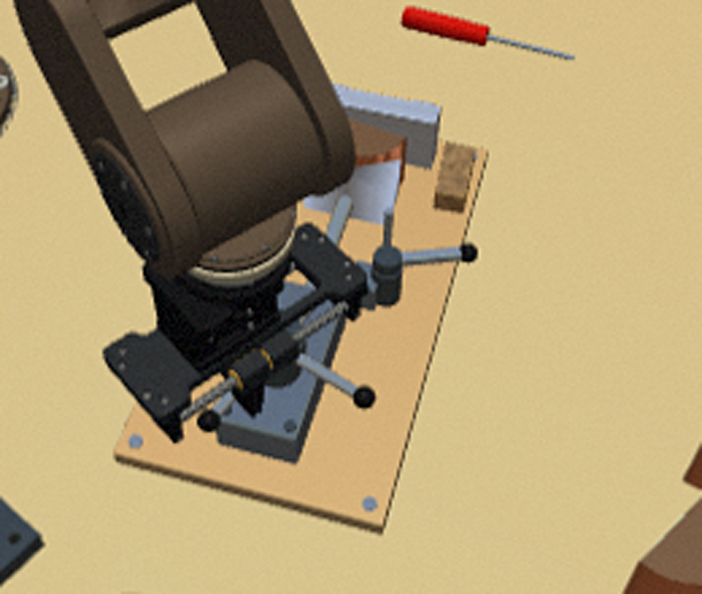

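View pics/w6.png

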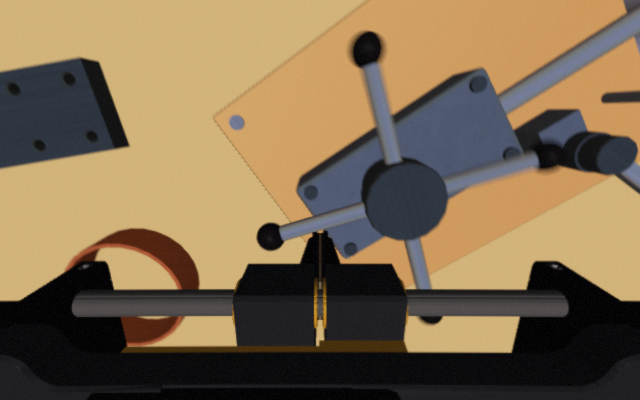

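Emit:
drive_tool([
  {"dx": -7.4,"dy": -1.5,"dz": 0,"yaw": 0},
  {"dx": -7.6,"dy": -0.5,"dz": 0,"yaw": 0},
  {"dx": -7.6,"dy": 0.5,"dz": 0,"yaw": 0},
])

```text
t: 6.3
eef_pos: [549.6, -148.1, 62.7]
tcp_rot: [3.141, 0.002, 2.831]
ft_force: [4.9, 1.1, 1.0]
opening: 0.002
```

Emit:
drive_tool([
  {"dx": -7.4,"dy": 1.5,"dz": 0,"yaw": 0},
  {"dx": -7.2,"dy": 2.4,"dz": 0,"yaw": 0},
])

```text
t: 6.47
eef_pos: [536.3, -144.8, 63.2]
tcp_rot: [-3.141, 0.006, 2.831]
ft_force: [9.1, -0.9, 1.5]
opening: 0.003
```

```bash
python3 - <<'E'
from h import *
s=env.state();p=s['eef_pos'];print(s['t'],p,s['ft_force'],s['joints'])
im=save('wrist','w7')
im=save('top','t7');cv2.imwrite('pics/t7c.png',cv2.resize(im[100:300,200:460,::-1],None,fx=2.7,fy=2.7,interpolation=cv2.INTER_CUBIC))
E
```

```text
6.4667 [ 536.30045503 -144.77972588   63.21006573] [ 9.07167183 -0.88998596  1.46338388] [-3.82735689e-01  5.41874375e-01  1.85400683e+00  3.99415905e-04
  7.40044025e-01 -1.64280269e+00]
```

View pics/t7c.png

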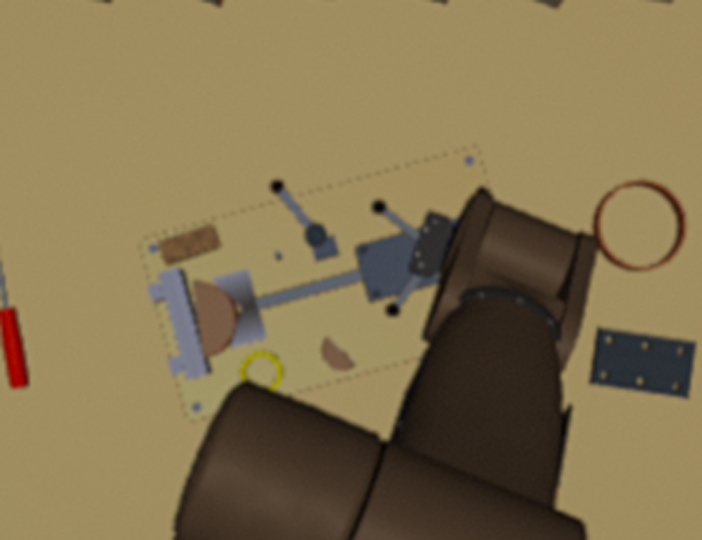

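View pics/w7.png

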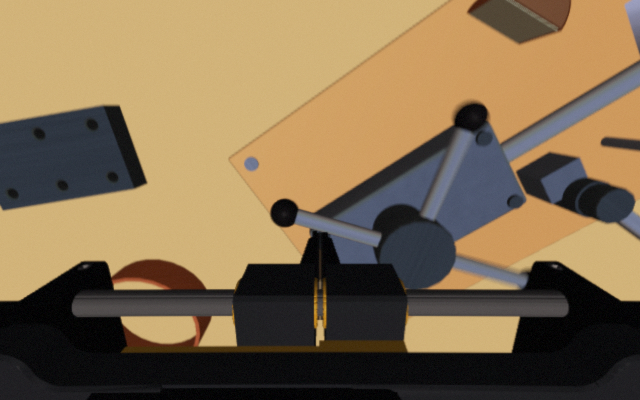

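Emit:
drive_tool([
  {"dx": -3.6,"dy": 1.7,"dz": 0,"yaw": 0},
  {"dx": -3.5,"dy": 1.9,"dz": 0,"yaw": 0},
  {"dx": -3.4,"dy": 2.2,"dz": 0,"yaw": 0},
])

```text
t: 6.82
eef_pos: [525.6, -138.9, 63.1]
tcp_rot: [-3.141, 0.004, 2.831]
ft_force: [6.5, -2.5, 2.9]
opening: 0.007
```

Emit:
drive_tool([
  {"dx": -3.2,"dy": 2.4,"dz": 0,"yaw": 0},
  {"dx": -3,"dy": 2.6,"dz": 0,"yaw": 0},
])

```text
t: 6.98
eef_pos: [519.2, -133.9, 63.1]
tcp_rot: [-3.141, 0.004, 2.831]
ft_force: [6.7, -5.0, 0.8]
opening: 0.005
```

```bash
python3 - <<'E'
from h import *
s=env.state();p=s['eef_pos'];print(s['t'],p,s['ft_force'],s['joints'])
im=save('wrist','w8')
im=save('top','t8');cv2.imwrite('pics/t8c.png',cv2.resize(im[170:250,240:340,::-1],None,fx=6,fy=6,interpolation=cv2.INTER_CUBIC))
E
```

```text
6.9833 [ 519.18888013 -133.90184593   63.05104752] [ 6.72499043 -4.99856943  0.78028144] [-3.75524180e-01  5.21444823e-01  1.90009819e+00 -2.65286598e-04
  7.16137062e-01 -1.63541148e+00]
```

View pics/t8c.png

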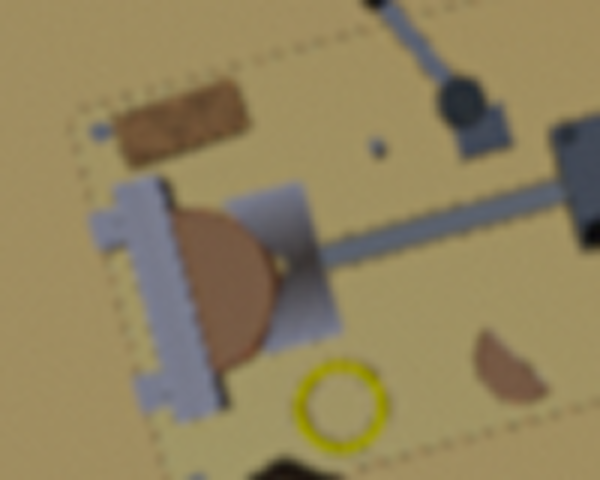

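View pics/w8.png

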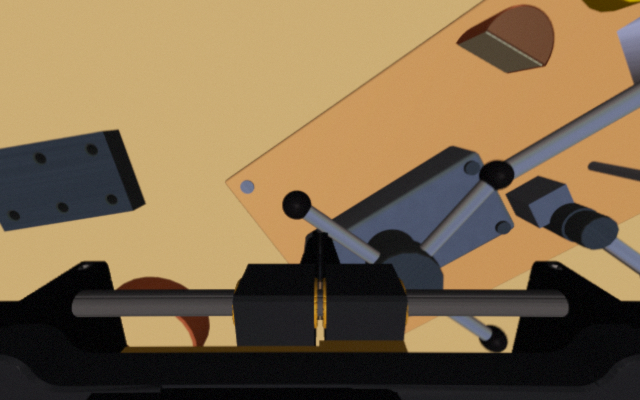

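Emit:
drive_tool([
  {"dx": -2.2,"dy": 2.1,"dz": 0,"yaw": 0},
  {"dx": -2.1,"dy": 2.2,"dz": 0,"yaw": 0},
])

```text
t: 7.25
eef_pos: [517.6, -132.0, 63.9]
tcp_rot: [-3.139, 0.011, 2.832]
ft_force: [12.6, -17.4, 16.5]
opening: 0.003
```

Emit:
drive_tool([
  {"dx": -2,"dy": 2.3,"dz": 0,"yaw": 0},
  {"dx": -1.9,"dy": 2.4,"dz": 0,"yaw": 0},
])

```text
t: 7.42
eef_pos: [516.2, -128.8, 66.0]
tcp_rot: [-3.138, 0.018, 2.832]
ft_force: [13.9, -22.7, 28.5]
opening: 0.006
```

```bash
python3 - <<'E'
from h import *
s=env.state();p=s['eef_pos'];print(s['t'],p,s['ft_force'])
im=save('wrist','w9')
im=save('top','t9');cv2.imwrite('pics/t9c.png',cv2.resize(im[170:250,240:340,::-1],None,fx=6,fy=6,interpolation=cv2.INTER_CUBIC))
for q,z in (('workpiece',18),('jaw',18),('workpiece',78)):
  for r in env.place_of(q,'top')[:2]: print(q,r['conf'],r['pixel'],at_z('top',r['pixel'],z))
E
```

```text
7.4167 [ 516.19364481 -128.81701746   66.02202407] [ 13.92724589 -22.67283974  28.46400446]
workpiece 0.52 [272.8, 218.3] [475.23594958 193.28248472  18.        ]
jaw 0.82 [289.0, 213.0] [492.93396385 140.26573764  18.        ]
jaw 0.31 [436.5, 186.7] [ 582.02957906 -344.99503576   18.        ]
workpiece 0.52 [272.8, 218.3] [474.68046484 187.26650944  78.        ]
```

View pics/t9c.png

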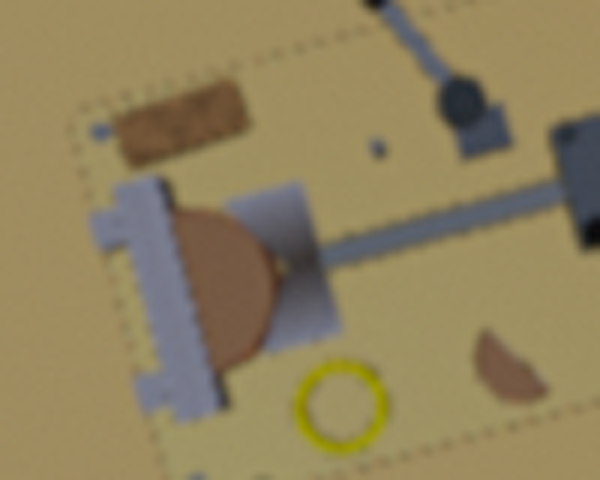

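View pics/w9.png

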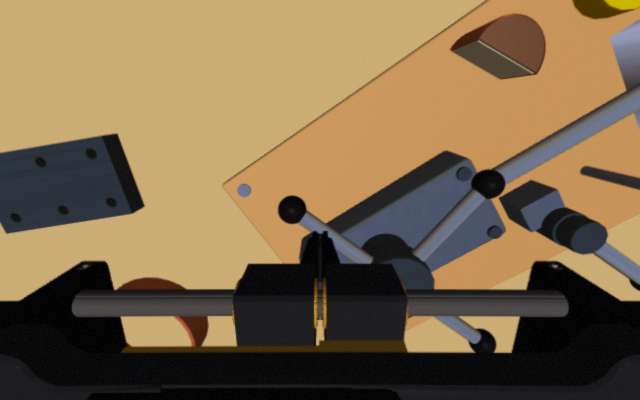

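Emit:
drive_tool([
  {"dx": 0,"dy": 0,"dz": 0,"yaw": 0},
  {"dx": 0,"dy": 0,"dz": 0,"yaw": 0},
  {"dx": 0,"dy": 0,"dz": 0,"yaw": 0},
  {"dx": 5,"dy": -6,"dz": 0,"yaw": 0},
  {"dx": 7,"dy": -8,"dz": 0,"yaw": 0},
])

```text
t: 8.08
eef_pos: [524.3, -138.5, 66.0]
tcp_rot: [3.141, 0.007, 2.831]
ft_force: [5.0, 11.6, 33.6]
opening: 0.005
```

Emit:
drive_tool([
  {"dx": 3,"dy": -3,"dz": 10,"yaw": 0},
  {"dx": 0,"dy": 0,"dz": 35,"yaw": 0},
  {"dx": 0,"dy": 0,"dz": 35,"yaw": 0},
  {"dx": 0,"dy": 0,"dz": 20,"yaw": -7},
])

```text
t: 8.42
eef_pos: [524.7, -141.4, 165.3]
tcp_rot: [-3.141, 0.001, 2.711]
ft_force: [1.0, -0.1, -0.1]
opening: 0.003
```

```bash
python3 - <<'E'
from h import *
s=env.state();p=s['eef_pos'];print(s['t'],p,s['ft_force'])
im=save('wrist','w10')
im=save('top','t10');cv2.imwrite('pics/t10c.png',cv2.resize(im[170:250,240:340,::-1],None,fx=6,fy=6,interpolation=cv2.INTER_CUBIC))
E
```

```text
8.4167 [ 524.66911985 -141.4380605   165.29665527] [ 0.97921934 -0.14818504 -0.0542125 ]
```

View pics/t10c.png

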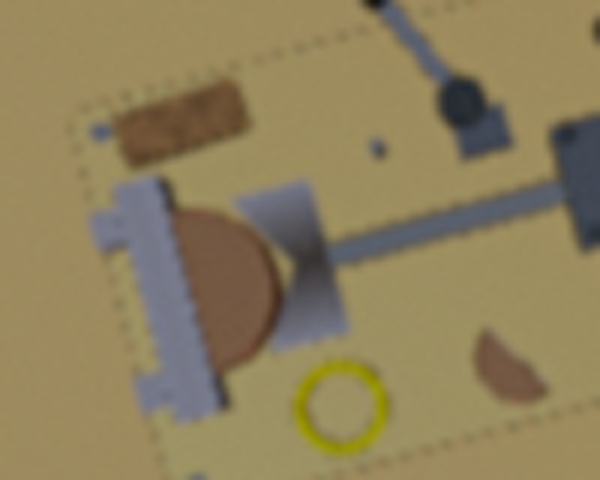

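View pics/w10.png

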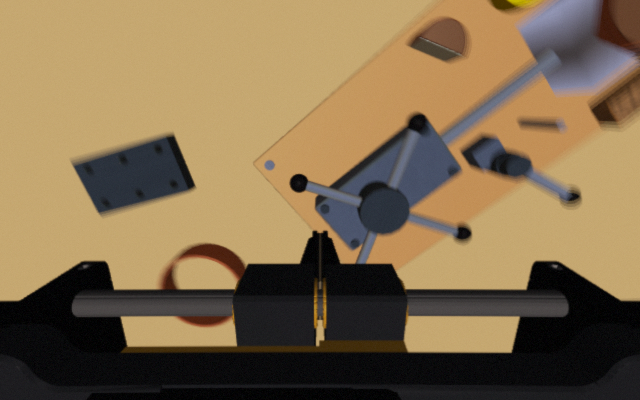

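```bash
python3 - <<'E'
from h import *
s=env.state();print(s['eef_pos'])
B=[at_z('wrist',q,95)[:2] for q in((299,183),(463,233),(418,122))];h=(B[0]+B[1])/2
print(B,h,[np.degrees(np.arctan2(*(b-h)[::-1])) for b in B],[np.hypot(*(b-h)) for b in B])
print([at_z('wrist',q,z) for q,z in (((572,196),68),((514,165),75))])
E
```

```text
[ 525.40741877 -141.65763109  165.55877937]
[array([ 501.88329532, -152.59065063]), array([618.86369386, -24.97728627]), array([496.44068323, -30.14953366])] [560.37349459 -88.78396845] [np.float64(-132.5108084518639), np.float64(47.489191548136084), np.float64(137.47525943002304)] [np.float64(86.5586281104878), np.float64(86.5586281104878), np.float64(86.74907095130547)]
[array([642.70158163,  99.73352819,  68.        ]), array([580.71369182,  48.86200082,  75.        ])]
```

Emit:
drive_tool([
  {"dx": 6,"dy": -10,"dz": 0,"yaw": -7},
  {"dx": 0,"dy": 0,"dz": 0,"yaw": -7},
  {"dx": 0,"dy": 0,"dz": -25,"yaw": -7},
  {"dx": 0,"dy": 0,"dz": -30,"yaw": -4},
  {"dx": 0,"dy": 0,"dz": -20,"yaw": 0},
])

```text
t: 8.93
eef_pos: [529.0, -150.7, 84.6]
tcp_rot: [-3.14, -0.003, 2.269]
ft_force: [-0.1, 0.6, -0.0]
opening: 0.005
```

Emit:
drive_tool([
  {"dx": 0,"dy": 0,"dz": -15,"yaw": 0},
  {"dx": 0,"dy": 0,"dz": -10,"yaw": 0},
  {"dx": 0,"dy": 0,"dz": -8,"yaw": 0},
  {"dx": 0,"dy": 0,"dz": -7,"yaw": 0},
  {"dx": 0,"dy": 0,"dz": 0,"yaw": 0},
])

```text
t: 9.35
eef_pos: [530.0, -151.0, 46.4]
tcp_rot: [-3.141, -0.001, 2.273]
ft_force: [-0.9, -0.1, 0.6]
opening: 0.003
```

```bash
python3 - <<'E'
from h import *
s=env.state();p=s['eef_pos'];print(s['t'],p,s['ft_force'],s['tcp_rot'])
im=save('wrist','w11')
im=save('scene','s11');cv2.imwrite('pics/s11c.png',cv2.resize(im[190:300,240:390,::-1],None,fx=5,fy=5,interpolation=cv2.INTER_CUBIC))
E
```

```text
9.35 [ 529.95003061 -150.97593149   46.36646184] [-0.88322977 -0.13461956  0.60403708] [-3.14088655e+00 -1.45378909e-03  2.27269689e+00]
```

View pics/s11c.png

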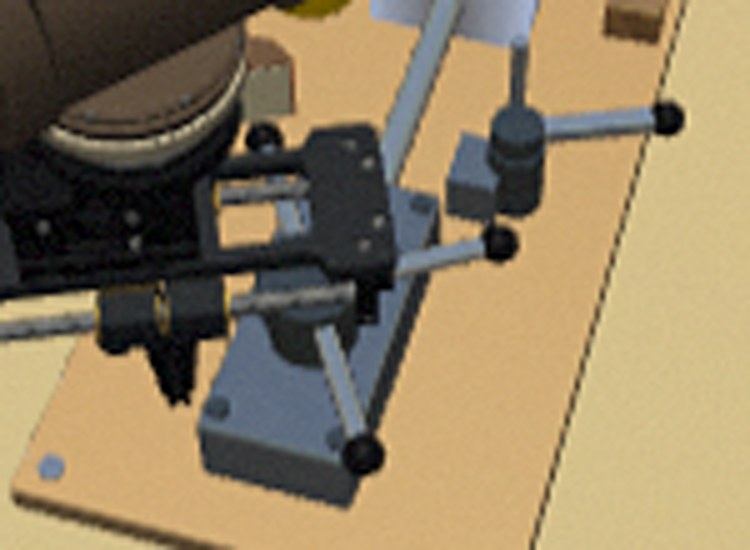

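View pics/w11.png

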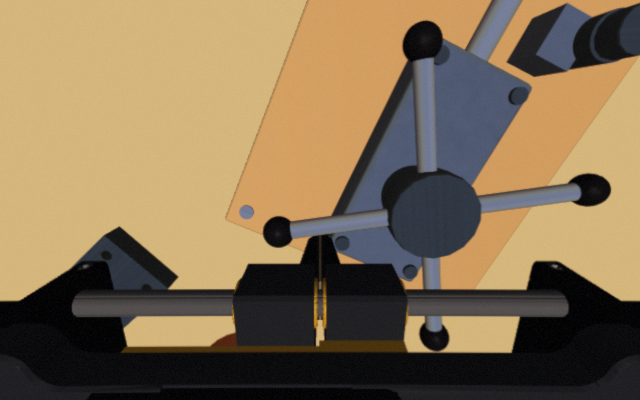

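Emit:
drive_tool([
  {"dx": -2.5,"dy": 3.2,"dz": 0,"yaw": 0},
  {"dx": -2.5,"dy": 3.2,"dz": 0,"yaw": 0},
  {"dx": -2.5,"dy": 3.2,"dz": 0,"yaw": 0},
  {"dx": -2.5,"dy": 3.2,"dz": 0,"yaw": 0},
])

```text
t: 9.78
eef_pos: [520.4, -138.3, 48.0]
tcp_rot: [3.141, 0.001, 2.273]
ft_force: [-0.2, -4.5, 1.1]
opening: -0.001
```

Emit:
drive_tool([
  {"dx": -2.2,"dy": 3,"dz": 0,"yaw": 0},
  {"dx": -2,"dy": 2.5,"dz": 0,"yaw": 0},
])

```text
t: 9.95
eef_pos: [518.9, -135.7, 48.4]
tcp_rot: [3.14, 0.009, 2.274]
ft_force: [9.4, -35.8, -11.6]
opening: 0.006
```

Emit:
drive_tool([
  {"dx": 0,"dy": 0,"dz": 0,"yaw": 0},
  {"dx": 0,"dy": 0,"dz": 0,"yaw": 0},
])

```text
t: 10.12
eef_pos: [519.0, -136.0, 48.3]
tcp_rot: [3.14, 0.009, 2.273]
ft_force: [6.5, -23.1, -4.5]
opening: 0.004
```

```bash
python3 - <<'E'
from h import *
s=env.state();p=s['eef_pos'];print(s['t'],p,s['ft_force'],s['tcp_rot'])
im=save('wrist','w12')
im=save('top','t12');cv2.imwrite('pics/t12c.png',cv2.resize(im[170:250,240:340,::-1],None,fx=6,fy=6,interpolation=cv2.INTER_CUBIC))
E
```

```text
10.1167 [ 519.02539605 -136.02855755   48.33242257] [  6.46712999 -23.06108211  -4.49439479] [3.13969246 0.00872187 2.27294215]
```

View pics/t12c.png

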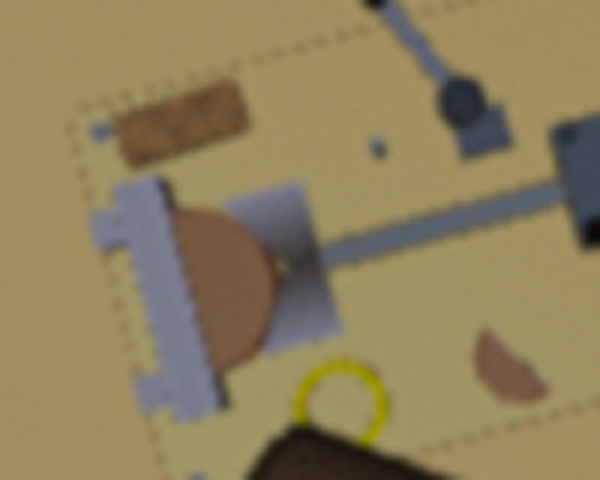

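View pics/w12.png

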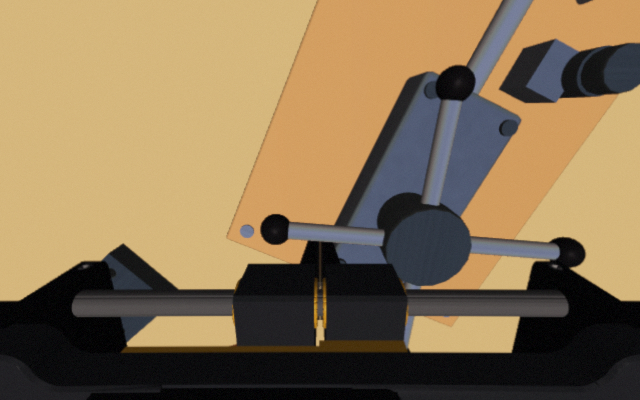

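Emit:
drive_tool([
  {"dx": 0,"dy": 0,"dz": 0,"yaw": 0},
  {"dx": 2,"dy": -3,"dz": 0,"yaw": 0},
  {"dx": 3,"dy": -4.5,"dz": 0,"yaw": 0},
  {"dx": 5,"dy": -7,"dz": 0,"yaw": 0},
  {"dx": 0,"dy": 0,"dz": 0,"yaw": 0},
])

```text
t: 10.63
eef_pos: [526.9, -148.0, 47.5]
tcp_rot: [3.141, 0.0, 2.272]
ft_force: [0.1, -0.2, 0.4]
opening: 0.003
```

Emit:
drive_tool([
  {"dx": 0,"dy": 0,"dz": 15,"yaw": 0},
  {"dx": 0,"dy": 0,"dz": 35,"yaw": 0},
  {"dx": 0,"dy": 0,"dz": 35,"yaw": 0},
  {"dx": 0,"dy": 0,"dz": 30,"yaw": -7},
  {"dx": 0,"dy": 0,"dz": 0,"yaw": -7},
])

```text
t: 11.05
eef_pos: [528.1, -147.7, 167.9]
tcp_rot: [3.136, 0.005, 2.023]
ft_force: [-0.4, -0.0, -0.2]
opening: 0.003
```

```bash
python3 - <<'E'
from h import *
s=env.state();p=s['eef_pos'];print(s['t'],p,s['ft_force'],s['tcp_rot'])
im=save('top','t13');cv2.imwrite('pics/t13c.png',cv2.resize(im[170:250,240:340,::-1],None,fx=6,fy=6,interpolation=cv2.INTER_CUBIC))
im=save('wrist','w13')
E
```

```text
11.05 [ 528.07292528 -147.66068727  167.8767102 ] [-0.39290903 -0.01129279 -0.21398327] [3.13633432 0.00543727 2.02304981]
```

View pics/t13c.png

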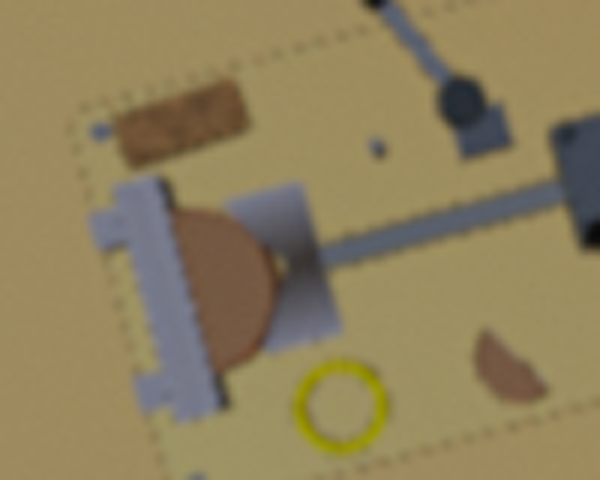

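View pics/w13.png

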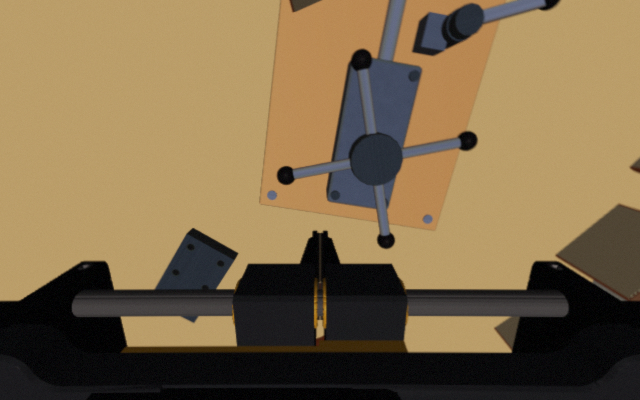

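Emit:
drive_tool([
  {"dx": 16.5,"dy": 33,"dz": 0,"yaw": -7},
  {"dx": 16.5,"dy": 33,"dz": 0,"yaw": -3},
  {"dx": 16.5,"dy": 33,"dz": 0,"yaw": 0},
  {"dx": 16.5,"dy": 33,"dz": 0,"yaw": 0},
  {"dx": 16.5,"dy": 33,"dz": 0,"yaw": 0},
])

```text
t: 11.57
eef_pos: [608.0, 18.5, 161.0]
tcp_rot: [-3.139, -0.001, 1.862]
ft_force: [0.4, -1.1, 0.1]
opening: 0.005
```

Emit:
drive_tool([
  {"dx": 16.5,"dy": 33,"dz": 0,"yaw": 0},
  {"dx": 0,"dy": 0,"dz": -20,"yaw": 0},
  {"dx": 0,"dy": 0,"dz": -20,"yaw": 0},
  {"dx": 0,"dy": 0,"dz": 0,"yaw": 0},
])

```text
t: 11.9
eef_pos: [622.2, 50.6, 117.5]
tcp_rot: [-3.134, -0.003, 1.863]
ft_force: [-0.2, -0.4, -0.6]
opening: 0.002
```

```bash
python3 - <<'E'
from h import *
s=env.state();p=s['eef_pos'];print(s['t'],p,s['ft_force'],s['tcp_rot'])
im=save('scene','s14');cv2.imwrite('pics/s14c.png',cv2.resize(im[160:280,280:440,::-1],None,fx=5,fy=5,interpolation=cv2.INTER_CUBIC))
im=save('wrist','w14')
E
```

```text
11.9 [622.18231432  50.60850628 117.50563957] [-0.18895826 -0.43320402 -0.58279298] [-3.13399052e+00 -2.60187911e-03  1.86298774e+00]
```

View pics/s14c.png

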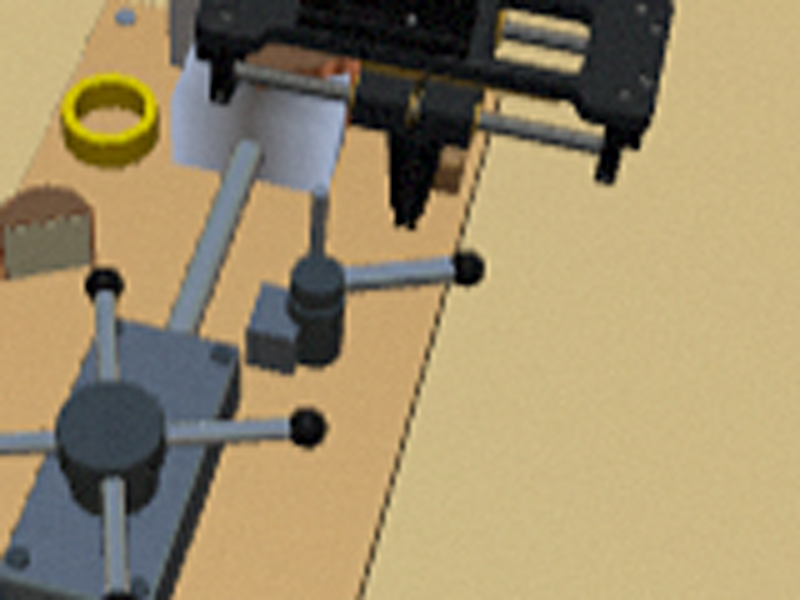

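View pics/w14.png

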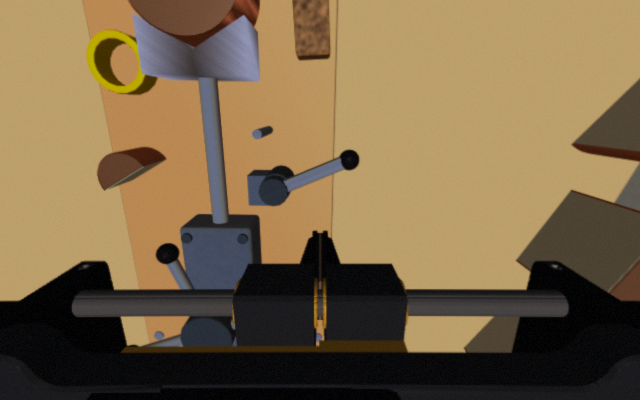

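Emit:
drive_tool([
  {"dx": 3,"dy": -1,"dz": -30,"yaw": 0},
  {"dx": 0,"dy": 0,"dz": -25,"yaw": 0},
  {"dx": 0,"dy": 0,"dz": -20,"yaw": 0},
  {"dx": 0,"dy": 0,"dz": -12,"yaw": 0},
  {"dx": 0,"dy": 0,"dz": 0,"yaw": 0},
])

```text
t: 12.42
eef_pos: [626.9, 48.2, 34.0]
tcp_rot: [-3.139, -0.001, 1.858]
ft_force: [0.1, 0.2, 0.3]
opening: 0.008
```

```bash
python3 - <<'E'
from h import *
s=env.state();p=s['eef_pos'];print(s['t'],p,s['ft_force'],s['tcp_rot'])
im=save('scene','s15');cv2.imwrite('pics/s15c.png',cv2.resize(im[160:280,280:440,::-1],None,fx=5,fy=5,interpolation=cv2.INTER_CUBIC))
im=save('wrist','w15')
E
```

```text
12.4167 [626.88347046  48.18890123  33.95665802] [0.06847738 0.20520331 0.28739039] [-3.13894176e+00 -9.11236719e-04  1.85782319e+00]
```

View pics/s15c.png

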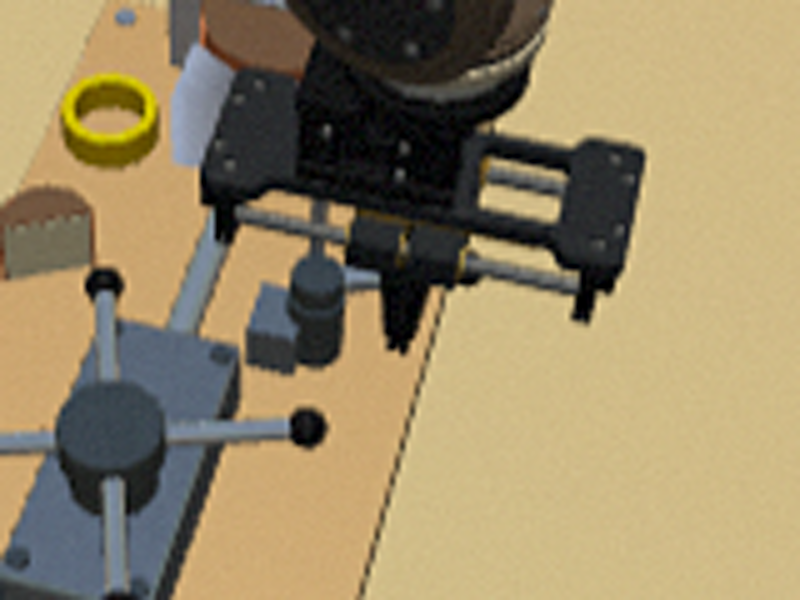

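View pics/w15.png

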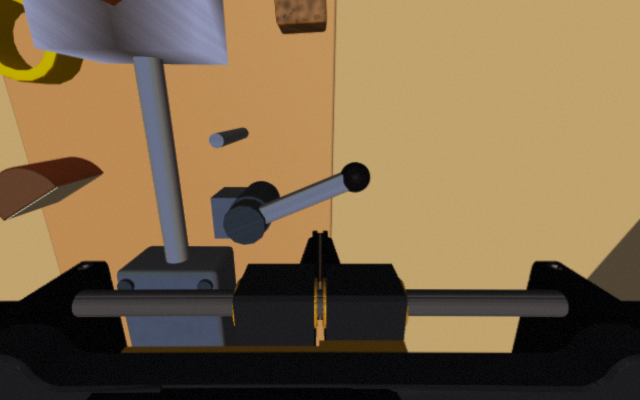

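Emit:
drive_tool([
  {"dx": -0.4,"dy": 6.8,"dz": 0,"yaw": 0},
  {"dx": -1.3,"dy": 6.7,"dz": 0,"yaw": 0},
  {"dx": -2.2,"dy": 6.4,"dz": 0,"yaw": 0},
  {"dx": -3.1,"dy": 6.1,"dz": 0,"yaw": 0},
])

```text
t: 12.85
eef_pos: [621.0, 75.3, 36.3]
tcp_rot: [3.14, 0.001, 1.858]
ft_force: [0.7, -3.4, 1.0]
opening: 0.004
```

Emit:
drive_tool([
  {"dx": -3.9,"dy": 5.6,"dz": 0,"yaw": 0},
  {"dx": -4.6,"dy": 5,"dz": 0,"yaw": 0},
  {"dx": -5.3,"dy": 4.3,"dz": 0,"yaw": 0},
])

```text
t: 13.1
eef_pos: [606.6, 90.1, 35.6]
tcp_rot: [3.141, 0.0, 1.858]
ft_force: [1.1, -1.7, 0.8]
opening: 0.007
```

```bash
python3 - <<'E'
from h import *
s=env.state();p=s['eef_pos'];print(s['t'],p,s['ft_force'],s['tcp_rot'])
im=save('wrist','w16')
E
```

```text
13.1 [606.60580264  90.13865824  35.62828772] [ 1.13505053 -1.7206264   0.84689357] [3.14099146e+00 2.16310815e-04 1.85771898e+00]
```

View pics/w16.png

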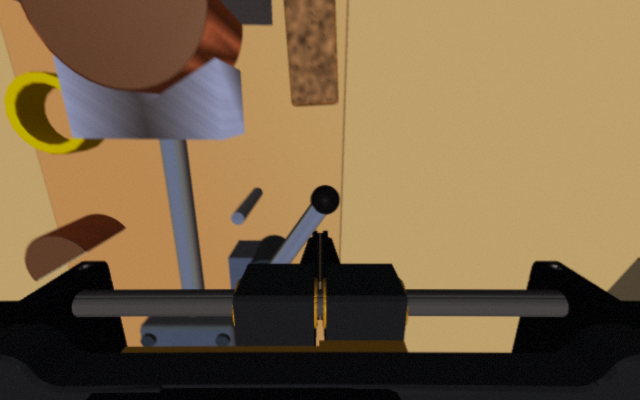

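Emit:
drive_tool([
  {"dx": -5.8,"dy": 3.5,"dz": 0,"yaw": 0},
  {"dx": -6.3,"dy": 2.7,"dz": 0,"yaw": 0},
  {"dx": -6.6,"dy": 1.8,"dz": 0,"yaw": 0},
])

```text
t: 13.4
eef_pos: [587.7, 97.8, 35.5]
tcp_rot: [3.141, 0.0, 1.857]
ft_force: [2.2, -2.1, 0.2]
opening: 0.005
```

```bash
python3 - <<'E'
from h import *
s=env.state();p=s['eef_pos'];print(s['t'],p,s['ft_force'],s['tcp_rot'])
im=save('wrist','w17')
E
```

```text
13.4 [587.73376502  97.75154942  35.45237446] [ 2.18473742 -2.1062382   0.20640181] [3.14121677e+00 7.22253626e-06 1.85724528e+00]
```

View pics/w17.png

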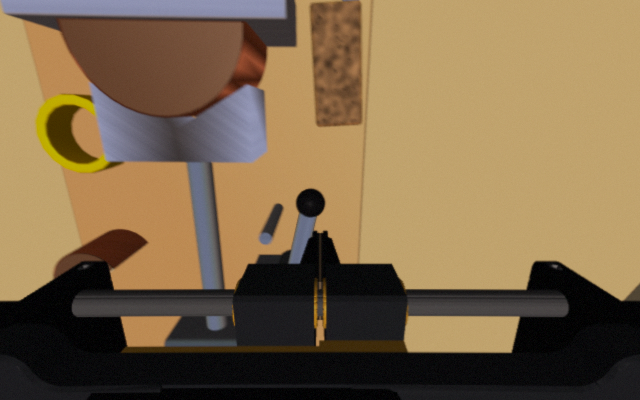

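Emit:
drive_tool([
  {"dx": -4,"dy": 0.3,"dz": 0,"yaw": 0},
  {"dx": -4,"dy": -0.3,"dz": 0,"yaw": 0},
])

```text
t: 13.62
eef_pos: [580.0, 97.6, 35.5]
tcp_rot: [3.141, -0.0, 1.857]
ft_force: [0.9, 0.2, 0.2]
opening: 0.004
```

Emit:
drive_tool([
  {"dx": -3,"dy": -0.6,"dz": 0,"yaw": 0},
  {"dx": -2,"dy": -0.5,"dz": 0,"yaw": 0},
])

```text
t: 13.78
eef_pos: [576.6, 96.9, 35.7]
tcp_rot: [3.137, 0.0, 1.857]
ft_force: [14.6, 8.7, -9.1]
opening: 0.004
```

Force jumped: likely at the stop.

Emit:
drive_tool([
  {"dx": -1,"dy": -0.3,"dz": 0,"yaw": 0},
  {"dx": 0,"dy": 0,"dz": 0,"yaw": 0},
  {"dx": 0,"dy": 0,"dz": 0,"yaw": 0},
  {"dx": 0,"dy": 0,"dz": 0,"yaw": 0},
])

```text
t: 14.12
eef_pos: [576.7, 96.9, 35.6]
tcp_rot: [3.136, 0.0, 1.857]
ft_force: [11.4, 6.9, -7.3]
opening: 0.003
```

```bash
python3 - <<'E'
from h import *
s=env.state();p=s['eef_pos'];print(s['t'],p,s['ft_force'],s['tcp_rot'])
im=save('wrist','w18')
E
```

```text
14.1167 [576.69048464  96.88859835  35.64998241] [11.40514322  6.91877211 -7.3030535 ] [3.13582063e+00 1.61351374e-04 1.85656681e+00]
```

View pics/w18.png

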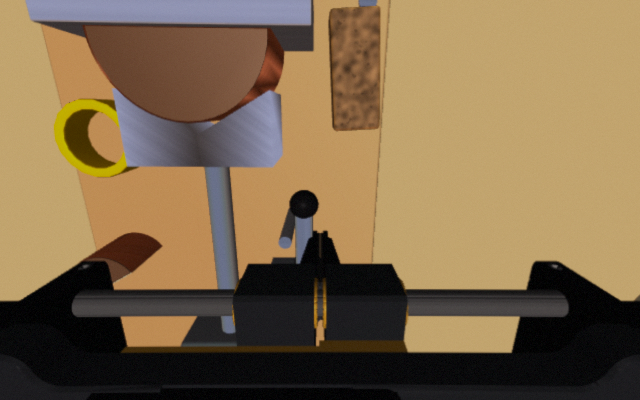

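Emit:
drive_tool([
  {"dx": 4,"dy": 1.2,"dz": 0,"yaw": 0},
  {"dx": 8,"dy": 2.3,"dz": 0,"yaw": 0},
  {"dx": 10,"dy": 3,"dz": 0,"yaw": 0},
  {"dx": 0,"dy": 0,"dz": 20,"yaw": 0},
  {"dx": 0,"dy": 0,"dz": 35,"yaw": 0},
])

```text
t: 14.58
eef_pos: [594.7, 102.5, 87.8]
tcp_rot: [-3.135, -0.002, 1.857]
ft_force: [-0.2, -0.6, -0.7]
opening: 0.006
```

Emit:
drive_tool([
  {"dx": 0,"dy": 0,"dz": 35,"yaw": 0},
  {"dx": 0,"dy": 0,"dz": 35,"yaw": 0},
  {"dx": 12,"dy": -38,"dz": 5,"yaw": 0},
  {"dx": 12,"dy": -38,"dz": 0,"yaw": 0},
  {"dx": 12,"dy": -38,"dz": 0,"yaw": 0},
])

```text
t: 15.0
eef_pos: [632.7, -12.4, 166.7]
tcp_rot: [3.141, 0.001, 1.859]
ft_force: [0.6, -0.1, 0.1]
opening: 0.003
```

Emit:
drive_tool([
  {"dx": 12,"dy": -38,"dz": 0,"yaw": 0},
  {"dx": 12,"dy": -38,"dz": 0,"yaw": 0},
  {"dx": 12,"dy": -38,"dz": 0,"yaw": 0},
  {"dx": 0,"dy": 0,"dz": 0,"yaw": 0},
  {"dx": 0,"dy": 0,"dz": 0,"yaw": 0},
])

```text
t: 15.42
eef_pos: [668.1, -127.4, 164.7]
tcp_rot: [-3.14, -0.001, 1.854]
ft_force: [-0.1, 0.3, 0.2]
opening: 0.005
```

```bash
python3 - <<'E'
from h import *
s=env.state();p=s['eef_pos'];print(s['t'],p,s['ft_force'],s['qvel'])
im=save('top','t19');cv2.imwrite('pics/t19c.png',cv2.resize(im[160:250,240:350,::-1],None,fx=6,fy=6,interpolation=cv2.INTER_CUBIC))
im=save('scene','s19');cv2.imwrite('pics/s19c.png',cv2.resize(im[120:340,200:460,::-1],None,fx=2.7,fy=2.7,interpolation=cv2.INTER_CUBIC))
im=save('wrist','w19')
E
```

```text
15.4167 [ 668.07036776 -127.43862907  164.66684285] [-0.09837655  0.3169024   0.17399077] [ 0.04778709 -0.02104804  0.03328226  0.00808975 -0.00600134  0.01213473]
```

View pics/t19c.png

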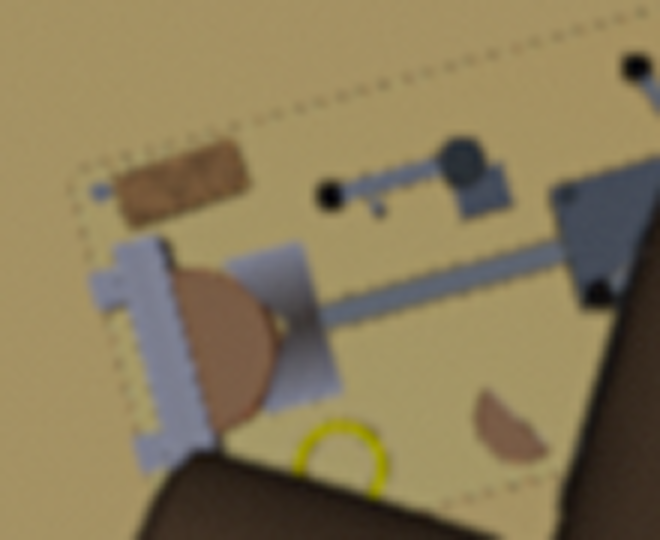

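View pics/s19c.png

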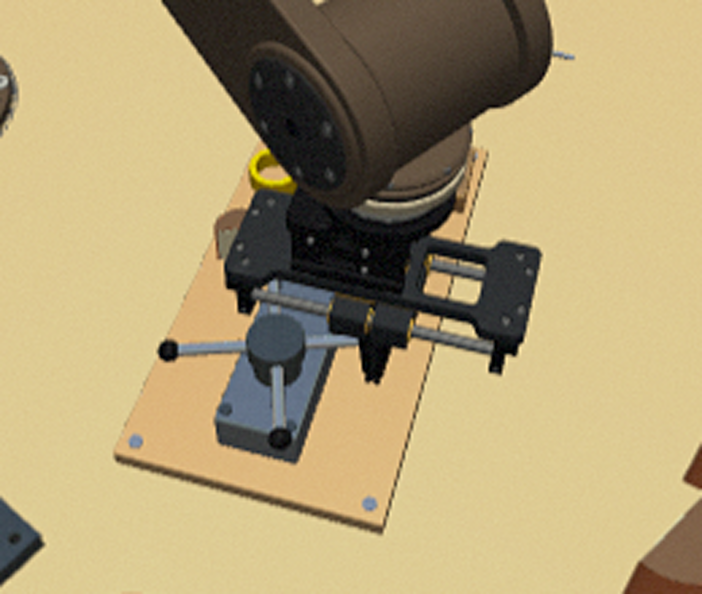

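Emit:
drive_tool([
  {"dx": 0,"dy": 0,"dz": 0,"yaw": 0},
  {"dx": 0,"dy": 0,"dz": 0,"yaw": 0},
  {"dx": 0,"dy": 0,"dz": 0,"yaw": 0},
])

```text
t: 15.82
eef_pos: [668.2, -124.4, 165.7]
tcp_rot: [3.141, 0.0, 1.859]
ft_force: [0.6, -0.1, 1.6]
opening: 0.001
```

```bash
python3 -c "
from h import *
s=env.state();print(s['t'],s['ft_force'],abs(s['qvel']).max());print(env.job_done())"
```

```text
15.8167 [ 0.63928362 -0.1277341   1.61371083] 0.006089587740117377
the job is handed in; nothing more can be done
None
```

I turned the handwheel clockwise by a spoke to its hard stop, swung the lock lever in to its stop pin, lifted clear, and handed the job in at 15.8 s. No verdict came back.

**What went wrong on the way:**
- **First pass missed:** the finger passed over a spoke without turning the wheel. The real fingertip seems to sit roughly 20 mm higher than the reported TCP. I lowered it and pushed the next spoke.
- **Jaw pulled back once:** after the first snug push the finger had ridden up on the spoke. Backing off dragged the wheel back by about 4 mm of jaw travel. I pushed again with the finger deeper, until the force rose from about 8 N to 37 N, and backed off cleanly.

**Last checks:**
- **Half-round and jaw:** in the top picture the half-round is flush on the fence, and the jaw is in the same place it was when snug.
- **Lock lever:** it lies parallel to the clamping direction and touches its pin. The push force rose to about 17 N at the stop.
- **Other objects:** tape roll, small half-round and sanding block showed no visible movement. I did not check the drilled plate, collar and screwdriver one by one at the end, but the arm never went near them.
- **Arm clear:** the wrist force was 1.6 N upward at hand-in. That is slightly above the usual reading of about 1 N, and the gripper was in free air about 165 mm up.
- **Not measured directly:** I inferred the exact wheel angle and the sub-3 mm jaw and fence gaps from the hard stop and the pictures.

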